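Open the slicer gearbox

ROBOT

A 6-joint arm with a two-finger parallel gripper is mounted at the origin on the work surface. World frame = base frame: x ahead of the robot, y to its left, z up, the work surface at z = 0. Lengths are in mm, angles in rad, forces in N, time in s.
With the tool pointing down it reaches from about 250 to 775 mm from the base axis. Payload 4 kg.
Tool frame: the origin (TCP) lies at the very end of the fingers, on their centre line; the grasp point (between the pads) lies ctrl.tcp_to_grasp behind it (ctrl.tcp_to_grasp is the distance from the TCP to the grasp point, in mm); x points along the fingers, z is the direction in which the jaws open and shut, and the axes are right-handed (so a half turn about x gives the same grasp; the last joint's range is limited). The gripper opens to 85 mm and grips with 20 to 120 N. Pads are 22 mm wide; open, the fingers measure 114 mm over their backs; the gripper's body (76 mm by 85 mm) begins 54 mm behind the grasp point. The pads swing forward as they close: fully open they stand 13 mm farther back than shut.
Start: joints at [1.24, 0.087, 1.371, -0, 1.684, -0.103], TCP at [124.217, 535.806, 231.341] pointing down, gripper open.
Joint ranges: [-3.1, 3.1], [-0.76, 2.03], [0.27, 2.55], [-1.08, 4.22], [0.17, 2.65], [-2.57, 2.57]. Speed limits (rad/s): [2.79, 2.79, 3.14, 3.14, 3.14, 3.14].

INTERFACE

Orientations are given as a rotation vector (axis times angle).
In Python, from station import telemetry, imaging, ctrl gives the robot as it stands.
- The arm moves only by the shell command python3 -m inch 'ROWS' [FORCE]. ROWS is JSON, one flat list of numbers, 7 for each row, row after row: the closure, from -1 (fully open) to 1 (shut), so that 0 is half open, then the shift along the world's x, y, z in mm, then the turn, a rotation vector about the world's x, y, z in rad. In form: [fingers, dx, dy, dz, wx, wy, wz, fingers, dx, dy, dz, wx, wy, wz, ...]. A call has 1 to 8 rows; each row is the pose to reach, as a shift and turn from the pose measured when the call began; what a row does not reach only later rows make up. A row lasts 1/8 s, in which the tool goes at most 62.5 mm and 10.7 degrees, less where a joint would pass 70% of its speed; a pose out of reach is approached as far as the arm can. A call with a gripper value outside its range is refused whole. The fingers move at their own pace and stop on an object; FORCE is the grip in N (left out, the last holds). Time passes only in rows, so rows that repeat a pose let the fingers close. It gives the time, the measured TCP pose, the force and the opening at its end, in the units of the state.
- telemetry.state(): the state, without advancing time (a new reading comes with each control period).
- imaging.grab_frame(name): name is "scene" or "side" or "wrist"; returns the picture (480x640x3 uint8, blue, green, red); there is no depth.
- imaging.calibration(name): a dict with "fx", "fy", "cx", "cy" (pixels), "xyz" and "attitude" of the camera in the world; the wrist camera has in their place "T_tool_cam" (4x4, takes a point from camera to tool coordinates, whose origin is the TCP and whose axes are the tool frame's). Camera axes: x right, y down, z forward; pixel columns grow to the right and rows downward; lengths in mm; the calibration is good to about 2 mm. The wrist camera is an equidistant fisheye: a pixel r from the principal point sees the ray r / f radians off the axis. A picture is of the moment at which its call begins: read the wrist's pose just before it. calibration takes no time and is no camera call.
- ctrl.job_done(): hands the job in, once; it reports no verdict.
The state is a dict: "time": time; "q": joint angles; "joint_velocities": joint speeds; "joint_torque": joint torques, N m; "ee_pos": TCP position; "eef_rot": TCP orientation; "wrist_force": force on the tool from outside, world axes, zero at the start; "ft_torque": the same for the moment, N m; "finger_gap": opening from 0.0 (shut) to 1.0 (fully open).
Only numpy, scipy, OpenCV 4.12 (cv2) and the standard library are available. Lean on these libraries where they do the work, as an engineer would, in place of code of your own. Each camera call takes 0.05 s, during which the arm holds its last target.

TASK

Loosen the two blue thumbscrews on the gearbox cover one after the other, each a quarter turn anticlockwise, then lift the cover off by its black middle grip and set it down, right way up and squarely in the middle of the black rubber mat. Do not let it drop, and leave the red dial on the grey control box as it is.

Things in the scene. Friction and masses are not known exactly. Their poses are not given: they have to be found in the camera images.
- cover_grip (a point): Centre of the black bar grip (40 mm along y, 12 mm thick in x) amid the loose aluminium cover, 110 x 222 x 5 mm, 0.4 kg. Axes: y along the cover's length, z up. The point is 29 mm above the plate's upper face. The plate lies on the cream gearbox (160 x 280 x 100 mm, fixed) in a 4 mm rim: lift straight up 40 mm. Feet under its screws reach 13 mm below the plate: on the mat this point is 47 mm above the mat.
- screw_left (a joint): Blue thumbscrew wing, 36 x 12 mm, 30 mm tall, standing on the cover, centred 85 mm from point cover_grip along the cover's +y axis and level with it; grip it across its 12 mm. Captive: it stays in the cover. Joint in rad, growing anticlockwise from above: 0 = tight, wing along the cover's y; 1.57 = stop, wing along the cover's x. Starts at 0 to 0.2; loose (frees the cover) above 1.2. Friction 0.05 N m; stays where left.
- screw_right (a joint): Blue thumbscrew wing, 36 x 12 mm, 30 mm tall, standing on the cover, centred 85 mm from point cover_grip along the cover's -y axis and level with it; grip it across its 12 mm. Captive: it stays in the cover. Joint in rad, growing anticlockwise from above: 0 = tight, wing along the cover's y; 1.57 = stop, wing along the cover's x. Starts at 0 to 0.2; loose (frees the cover) above 1.2. Friction 0.05 N m; stays where left.
- mat_top (a point): Centre of the upper face of the black rubber mat, 180 x 280 mm (x, y), 4 mm thick, fixed flat on the bench; y along its length, z up.
- dial (a joint): Red rotary dial on the fixed grey control box (74 x 120 mm, 55 mm high) beyond the gearbox and mat; a bystander, 0 rad as it starts. Not to be turned.
Things that resemble listed ones, but are neither listed nor needed, are in the scene too. Of the things like the part that bears cover_grip, leave any that is green or yellow; of the rest the larger one is meant.

How it is judged (in metres and radians):
On the way, in this order (a step that is already met when the one before it is completed fails the run):
1. one thumbscrew loosened, the cover still seated (value of joint any of screw_left, screw_right above 1.2 rad and distance of cover_grip from where it was at the start of the episode below 0.012 m), for 0.1 s.
2. both thumbscrews loosened, the cover still seated (value of joint each of screw_left, screw_right above 1.2 rad and distance of cover_grip from where it was at the start of the episode below 0.012 m), for 0.1 s.
3. the cover lifted clear of the housing (height (world z) of cover_grip above 0.155 m), for 0.1 s.
At the end, for the whole second after the job is handed in: The cover stands at rest, released and right way up (within 8 degrees) on the mat, its middle grip within 40 mm of the mat's centre (seen from above) and 35 to 55 mm above the mat's top, its length within 17 degrees of the mat's; both thumbscrews still loose (above 1.0 rad) (horizontal distance between cover_grip and mat_top below 0.04 m and angle between the y axis of cover_grip and the y axis of mat_top, either way round below 0.3 rad and z of cover_grip in the frame of mat_top between 0.035 and 0.055 m and angle between cover_grip's own z axis and vertical below 0.15 rad and linear speed of cover below 0.02 m/s and contact force between the fingers and cover below 0.05 N and value of joint each of screw_left, screw_right above 1 rad); the robot touches nothing.
It fails at once if the cover is pulled up more than 12 mm while a thumbscrew is still tight (height (world z) of cover_grip above 0.146 m and value of joint any of screw_left, screw_right below 1 rad).
It fails at once if the cover is dropped: out of the fingers more than 25 mm too high over the mat (horizontal distance between cover_grip and mat_top below 0.15 m and z of cover_grip in the frame of mat_top above 0.072 m and contact force between the fingers and cover below 0.05 N).
It fails at once if the red dial is turned by more than 0.2 rad (value of joint dial above 0.2 rad).
It also fails if it takes over 64 s, if anything falls off the work surface, if the arm or the gripper's body presses on something with over 40 N, if the wrist force passes 120 N, or if a joint passes its speed limit or range.

## Working session

There is one attempt and no reset: what is moved stays moved. The work goes in short steps, Python scripts to look and compute and a shell command to move; the robot and the scene stay as the last step left them, time stands still between calls to the robot, and variables do not carry over. Pictures are saved under pics/ and viewed, and the job is handed in when it is done.

```bash
ls; mkdir -p pics; python3 - <<'E'
from station import telemetry, imaging, ctrl
import cv2
print(telemetry.state(), ctrl.tcp_to_grasp)
for n in ("scene","side","wrist"):
    print(n, imaging.calibration(n))
    cv2.imwrite(f"pics/{n}0.png", imaging.grab_frame(n))
E
```

```text
pics
{'time': 0.0, 'q': array([ 1.23987508e+00,  8.79504556e-02,  1.37231905e+00, -1.58307128e-05,
        1.68360423e+00, -1.03110806e-01]), 'joint_velocities': array([-0.00104874, -0.00026008, -0.00069797,  0.00135007, -0.00174064,
       -0.00027272]), 'joint_torque': array([-1.17062194e-03, -3.51889551e+01, -3.13260913e+01, -2.65675444e-04,
        1.10462579e-02,  1.53933689e-05]), 'ee_pos': array([124.05957609, 535.28991201, 230.10875501]), 'eef_rot': array([-1.04108555,  1.31035403,  1.03901083]), 'wrist_force': array([-0.17364163,  0.70348156, -1.47092364]), 'ft_torque': array([ 0.00243658,  0.00611257, -0.05259244]), 'finger_gap': 1.002188850227834} 18.700000000000003
scene {'fx': 539.2089820630636, 'fy': 539.2089820630636, 'cx': 315.2138734847512, 'cy': 241.41584813103574, 'xyz': array([1327.57797485, -341.62172602,  875.22325503]), 'attitude': array([-2.01645642, -1.16316868,  0.55557057])}
side {'fx': 581.5545834747641, 'fy': 581.5545834747641, 'cx': 318.0281470152912, 'cy': 237.44513507916173, 'xyz': array([ -13.42547528, -924.19686267,  953.9375681 ]), 'attitude': array([-2.15448775,  0.48357122, -0.25178502])}
wrist {'fx': 371.64829954431775, 'fy': 371.64829954431775, 'cx': 321.8342576010655, 'cy': 239.00327331949507, 'T_tool_cam': array([[-8.50068404e-04, -2.70982295e-01,  9.62583956e-01,
        -1.42384450e+02],
       [-1.03078143e-03, -9.62583555e-01, -2.70983093e-01,
         6.80405336e+01],
       [ 9.99999107e-01, -1.22256783e-03,  5.38938349e-04,
        -2.91265997e-01],
       [ 0.00000000e+00,  0.00000000e+00,  0.00000000e+00,
         1.00000000e+00]])}
```

View pics/scene0.png

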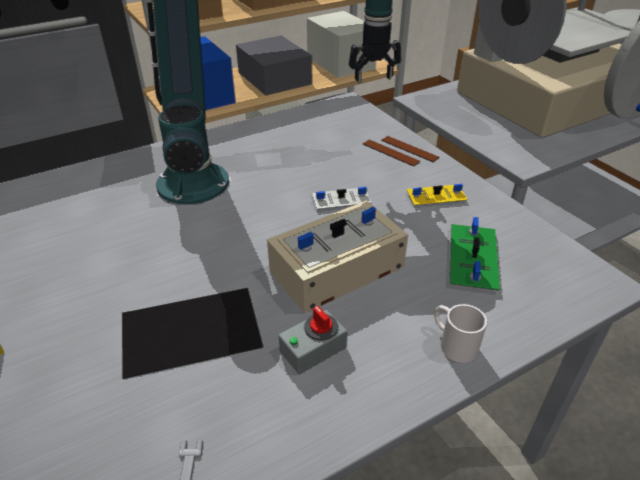

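View pics/side0.png

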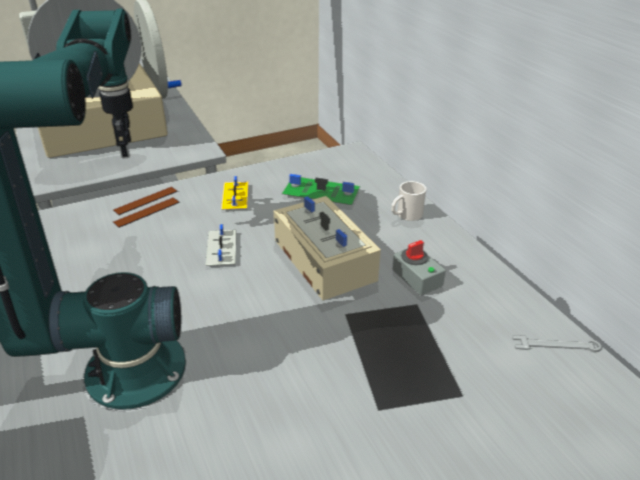

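View pics/wrist0.png

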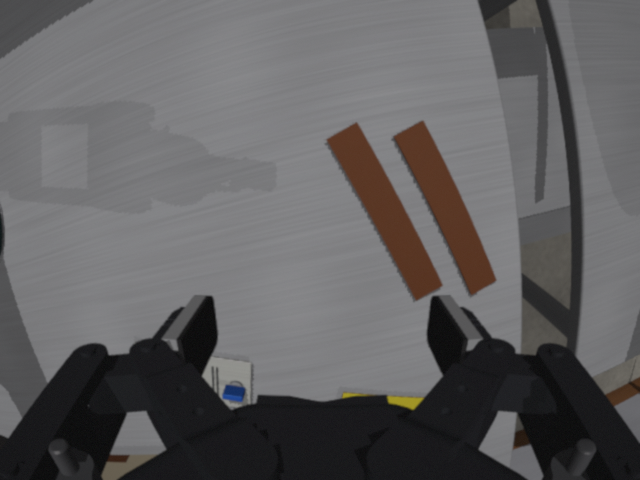

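The scene picture has four grip bars: the grey cover on the gearbox (338,228), the small white one (341,193), yellow (437,190) and green (476,247). Green and yellow are excluded, and the gearbox cover is the larger of the rest. The mat is at about (190,330) and the dial at (320,322). Next I'll take close crops to check this and pick pixels.

```bash
python3 - <<'E'
import cv2
a=cv2.imread("pics/scene0.png")[190:310,255:415]; cv2.imwrite("pics/sc_crop.png",cv2.resize(a,None,fx=5,fy=5,interpolation=cv2.INTER_CUBIC))
a=cv2.imread("pics/side0.png")[190:310,260:420]; cv2.imwrite("pics/si_crop.png",cv2.resize(a,None,fx=5,fy=5,interpolation=cv2.INTER_CUBIC))
E
```

```text
(no output)
```

View pics/sc_crop.png

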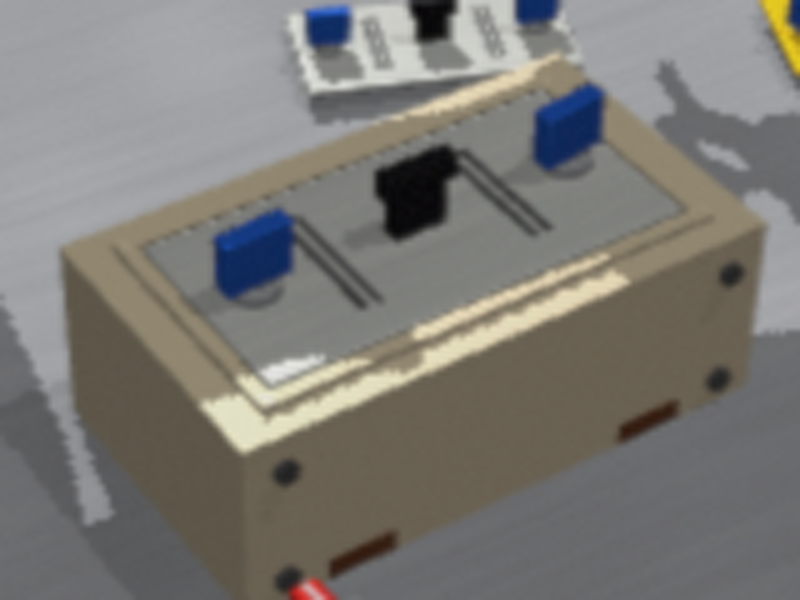

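View pics/si_crop.png

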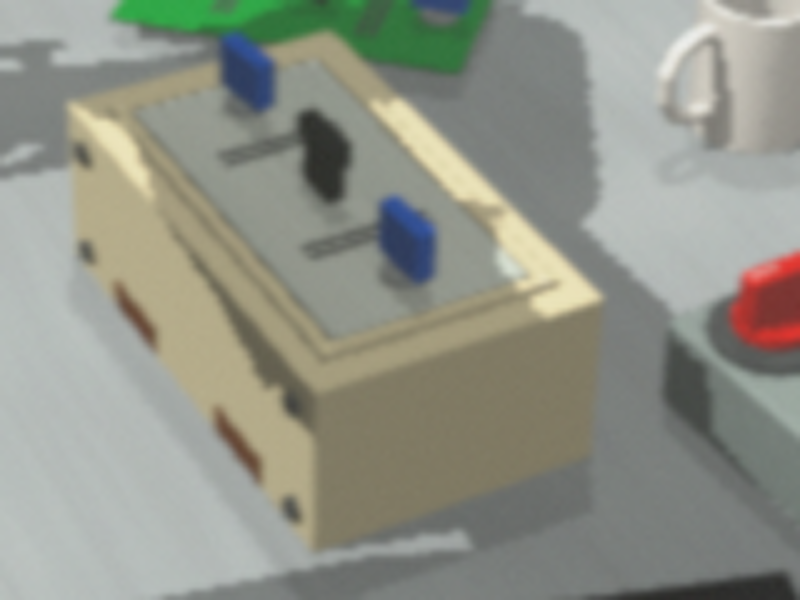

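The crops confirm the choice: the grey cover sits in the rim of the cream gearbox. Scene pixels are screw (306,241), grip (339,228) and screw (369,215). Side pixels are (341,238), (325,221) and (310,204). Triangulating.

```bash
cat > h.py <<'E'
import numpy as np, cv2
from scipy.spatial.transform import Rotation as R
from station import telemetry, imaging, ctrl
def ray(n,px):
    c=imaging.calibration(n); d=np.array([(px[0]-c['cx'])/c['fx'],(px[1]-c['cy'])/c['fy'],1])
    d=R.from_rotvec(c['attitude']).apply(d); return np.array(c['xyz']),d/np.linalg.norm(d)
def wray(px,pos,rot):
    c=imaging.calibration('wrist'); v=np.array([px[0]-c['cx'],px[1]-c['cy']]); r=np.hypot(*v); t=r/c['fx']
    d=np.array([*(np.sin(t)*v/max(r,1e-9)),np.cos(t)])
    T=c['T_tool_cam']; Q=R.from_rotvec(rot)
    return Q.apply(T[:3,3])+pos, Q.apply(T[:3,:3]@d)
def tri(rays):
    A=0;b=0
    for o,d in rays:
        P=np.eye(3)-np.outer(d,d); A=A+P; b=b+P@o
    x=np.linalg.solve(A,b); return x,[np.linalg.norm(np.cross(x-o,d)) for o,d in rays]
def plane(r,z):
    o,d=r; return o+d*(z-o[2])/d[2]
E
python3 - <<'E'
from h import *
np.set_printoptions(precision=1,suppress=True)
for n,a,b in [("right",(305.8,240.6),(341.4,238)),("grip",(338.6,228.4),(325,221.2)),("left",(368.8,215.2),(309.6,204.4))]:
    print(n,*tri([ray('scene',a),ray('side',b)]))
for n,p in [("scene",[(121,307),(249,290),(261,337),(123,374)]),("side",[(347,314),(420,305),(461,397),(380,409)])]:
    for q in p: print(n,plane(ray(n,q),4))
s=telemetry.state(); print(R.from_rotvec(s['eef_rot']).as_matrix())
E
```

```text
right [530.9  84.  126. ] [np.float64(0.6637506285336724), np.float64(0.6637506285335868)]
grip [528.2 169.5 123.6] [np.float64(0.8097506550772117), np.float64(0.8097506550772762)]
left [524.2 253.8 126.1] [np.float64(0.553187337953487), np.float64(0.5531873379534148)]
scene [ 394.7 -310.6    4. ]
scene [489.3 -43.6   4. ]
scene [628.5 -79.4   4. ]
scene [ 577.  -353.3    4. ]
side [482.8 -46.1   4. ]
side [656.3 -93.1   4. ]
side [ 578.7 -359.1    4. ]
side [ 415.5 -314.7    4. ]
[[-0.  -1.   0.2]
 [-0.   0.2  1. ]
 [-1.   0.  -0. ]]
```

Cover grip is at about (528,170) with yaw about +0.04. The mat centre is at about (533,-203) with yaw about -0.26. I'll move above the cover with the jaws across x to measure with the wrist camera.

```bash
python3 -m inch '[-1,45,-40,10,0,0,-0.16,-1,90,-80,20,0,0,-0.32,-1,135,-120,30,0,0,-0.48,-1,180,-160,30,0,0,-0.64,-1,225,-200,30,0,0,-0.8,-1,270,-245,30,0,0,-0.96,-1,315,-290,30,0,0,-1.12,-1,355,-330,30,0,0,-1.25]'
python3 -m inch '[-1,25,-18,0,0,0,-0.02,-1,45,-33,0,0,0,-0.05,-1,50,-36,0,0,0,-0.05,-1,50,-36,0,0,0,-0.05]'
python3 - <<'E'
from h import *
np.set_printoptions(precision=3,suppress=True)
s=telemetry.state(); cv2.imwrite("pics/w1.png",imaging.grab_frame('wrist'))
print(s['time'],s['ee_pos'],s['q'],s['wrist_force']); print(R.from_rotvec(s['eef_rot']).as_matrix()); np.savez("w1.npz",p=s['ee_pos'],r=s['eef_rot'])
E
```

```text
time: 1.15
ee_pos: [480.2, 203.7, 260.1]
eef_rot: [-0.069, 1.572, 0.069]
wrist_force: [-0.0, 0.7, 0.0]
finger_gap: 0.999
time: 1.65
ee_pos: [529.8, 168.3, 259.9]
eef_rot: [-0.03, 1.573, 0.031]
wrist_force: [-0.0, -0.3, 0.4]
finger_gap: 1.001
1.65 [529.815 168.304 259.912] [0.205 0.099 1.302 0.001 1.743 0.166] [-0.039 -0.306  0.437]
[[-0.003 -0.039  0.999]
 [ 0.001  0.999  0.039]
 [-1.     0.001 -0.003]]
```

View pics/w1.png

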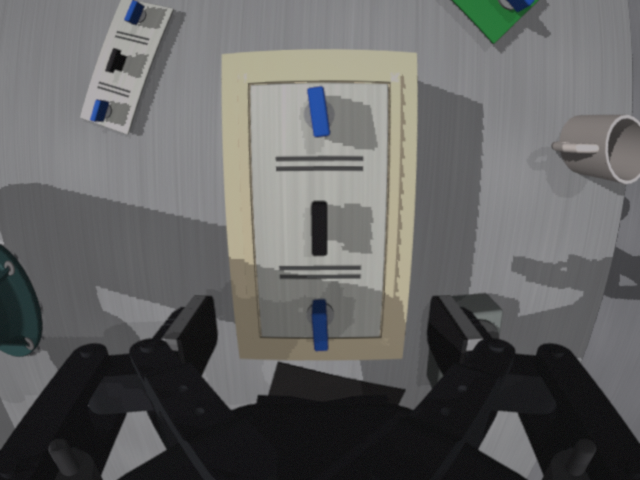

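The wrist view shows the cover squarely below: left screw (318,112) turned slightly anticlockwise, grip (319,228), right screw (320,325). I'll shift toward the right screw for a second view.

```bash
python3 -m inch '[-1,0,-45,0,0,0,0,-1,0,-85,0,0,0,0,-1,0,-85,0,0,0,0,-1,0,-85,0,0,0,0]'
python3 - <<'E'
from h import *
np.set_printoptions(precision=3,suppress=True)
s=telemetry.state(); cv2.imwrite("pics/w2.png",imaging.grab_frame('wrist'))
print(s['time'],s['ee_pos'],s['q']); np.savez("w2.npz",p=s['ee_pos'],r=s['eef_rot'])
for n in ("w1","w2"):
    im=cv2.imread(f"pics/{n}.png"); h=cv2.cvtColor(im,cv2.COLOR_BGR2HSV)
    for nm,m in (("blue",cv2.inRange(h,(105,120,50),(130,255,255))),("blk",cv2.inRange(im,(0,0,0),(35,35,35)))):
        k,l,st,c=cv2.connectedComponentsWithStats(m)
        for i in range(1,k):
            if 200<st[i,4]<3000 and abs(c[i][0]-320)<60:
                pts=np.argwhere(l==i)[:,::-1].astype(np.float32); print(n,nm,st[i],c[i],cv2.minAreaRect(pts))
E
```

```text
time: 2.2
ee_pos: [529.1, 84.9, 260.5]
eef_rot: [-0.031, 1.573, 0.034]
wrist_force: [0.3, 0.2, -0.3]
finger_gap: 0.999
2.2 [529.103  84.854 260.511] [0.052 0.053 1.35  0.002 1.741 0.011]
w1 blue [308  87  22  50 778] [318.242 111.482] ((318.260009765625, 111.32000732421875), (49.073211669921875, 16.263456344604492), 81.8698959350586)
w1 blue [312 300  16  51 664] [319.464 324.806] ((319.2897033691406, 324.8731689453125), (49.993831634521484, 14.303413391113281), 87.39744567871094)
w1 blk [313 202  13  53 676] [318.99  227.811] ((319.0, 228.0), (52.0, 12.0), 90.0)
w2 blue [316   0  20  32 507] [325.757  14.675] ((326.091064453125, 15.031597137451172), (32.4210205078125, 16.900320053100586), 82.56858825683594)
w2 blue [316 203  17  52 764] [324.438 228.533] ((324.41845703125, 228.5323028564453), (51.47617721557617, 15.198785781860352), 86.8201675415039)
```

View pics/w2.png

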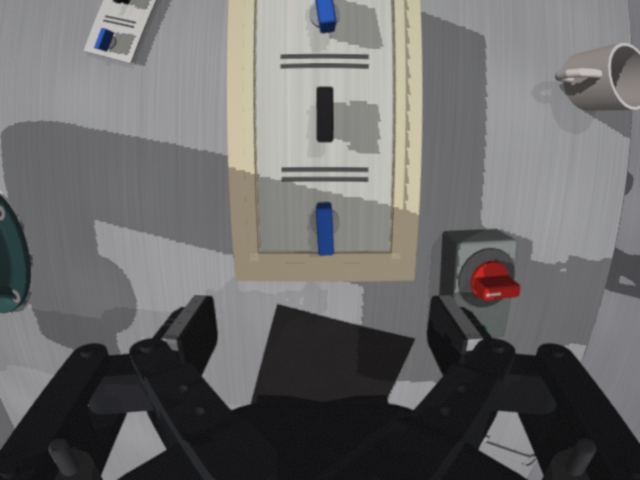

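```bash
python3 - <<'E'
from h import *
np.set_printoptions(precision=1,suppress=True)
a=np.load("w1.npz");b=np.load("w2.npz")
W=lambda z,p:wray(p,z['p'],z['r'])
for n,p,q,s,t in [("right",(319.5,324.8),(324.4,228.5),(305.8,240.6),(341.4,238)),("grip",(319,227.8),(325,114.3),(338.6,228.4),(325,221.2)),("left",(318.2,111.5),None,(368.8,215.2),(309.6,204.4))]:
    r=[W(a,p)]+([W(b,q)] if q else [])
    if q: print(n,"wrist",*tri(r))
    print(n,"all",*tri(r+[ray('scene',s),ray('side',t)]))
E
```

```text
right wrist [531.3  84.  125.7] [np.float64(0.08495533867291527), np.float64(0.08495533867297488)]
right all [531.1  84.1 126. ] [np.float64(0.12008004254997366), np.float64(0.24131994351550304), np.float64(0.724384199428314), np.float64(0.6613291035341022)]
grip wrist [528.  170.  134.3] [np.float64(0.20287936330391237), np.float64(0.20287936330371903)]
grip all [528.1 169.2 124.1] [np.float64(1.6528625477180883), np.float64(1.5098422244829324), np.float64(0.7744719692657968), np.float64(1.00726167937451)]
left all [524.  254.9 125.6] [np.float64(0.8918186408910197), np.float64(0.7407137664020671), np.float64(0.9905467771691044)]
```

Wing centres measure z≈126, with the grip at about 124–134, which is consistent with the stated 134 (tall parts). Descending on the right screw at (531,84) with the TCP at about z=114.

```bash
python3 -m inch '[-0.6,1,0,-40,0,0,0.05,-0.6,2,-1,-80,0,0,0.05,-0.6,2,-1,-110,0,0,0.05,-0.6,2,-1,-130,0,0,0.05,-0.6,2,-1,-146,0,0,0.05,-0.6,2,-1,-146,0,0,0.05,-0.6,2,-1,-146,0,0,0.05]' 30
python3 - <<'E'
from h import *
s=telemetry.state(); cv2.imwrite("pics/w3.png",imaging.grab_frame('wrist')); print(s['ee_pos'])
im=imaging.grab_frame('side'); cv2.imwrite("pics/s3.png",cv2.resize(im[130:310,240:440],None,fx=3.3,fy=3.3))
E
```

```text
time: 3.12
ee_pos: [531.8, 84.4, 115.5]
eef_rot: [-0.071, 1.57, 0.074]
wrist_force: [0.4, -0.3, -0.3]
finger_gap: 0.795
[531.83027039  84.41320708 115.46562904]
```

View pics/w3.png

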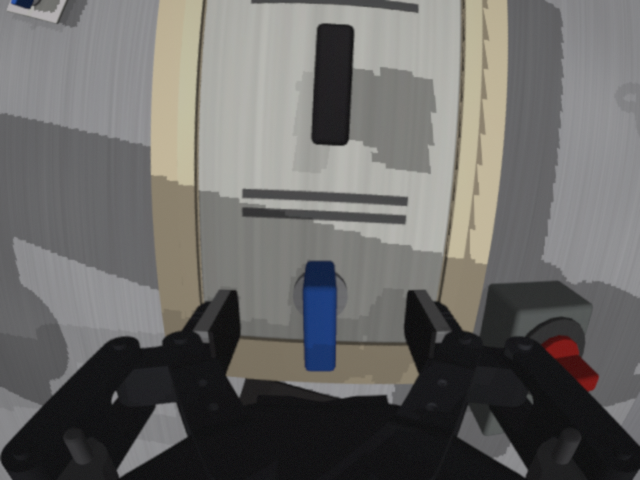

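View pics/s3.png

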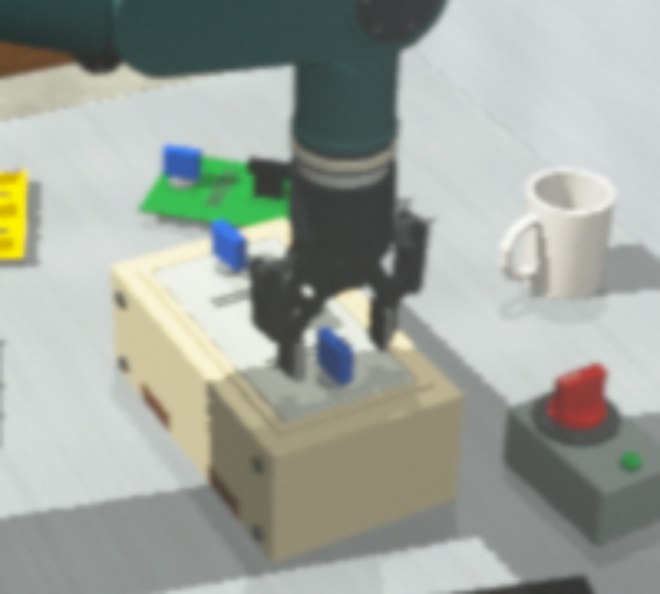

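The wing (320,315) is aligned and centred between the pads, and the dial is clear on the right. Closing.

```bash
python3 -m inch '[0,0,0,0,0,0,0,0.5,0,0,0,0,0,0,0.8,0,0,0,0,0,0,1,0,0,0,0,0,0,1,0,0,0,0,0,0,1,0,0,0,0,0,0]' 30
```

```text
time: 3.98
ee_pos: [532.0, 84.1, 116.1]
eef_rot: [-0.071, 1.569, 0.073]
wrist_force: [-1.7, -0.2, 2.0]
finger_gap: 0.134
```

Gap is 0.134 × 85 ≈ 11.4 mm, so the wing is held. Turning anticlockwise.

```bash
python3 -m inch '[1,0,0,0,0,0,0.18,1,0,0,0,0,0,0.36,1,0,0,0,0,0,0.54,1,0,0,0,0,0,0.72,1,0,0,0,0,0,0.9,1,0,0,0,0,0,1.08,1,0,0,0,0,0,1.26,1,0,0,0,0,0,1.42]' 30
python3 -m inch '[1,0,0,0,0,0,0,1,0,0,0,0,0,0]' 30
python3 - <<'E'
from h import *
s=telemetry.state(); cv2.imwrite("pics/w4.png",imaging.grab_frame('wrist')); print(s['ee_pos'],s['q'],s['wrist_force'],s['ft_torque']); print(R.from_rotvec(s['eef_rot']).as_matrix().round(3))
E
```

```text
time: 4.97
ee_pos: [532.7, 85.0, 116.1]
eef_rot: [-1.168, 1.232, 1.171]
wrist_force: [1.6, 2.8, -0.1]
finger_gap: 0.137
time: 5.22
ee_pos: [532.7, 85.0, 116.1]
eef_rot: [-1.166, 1.233, 1.169]
wrist_force: [-1.0, 0.8, 0.9]
finger_gap: 0.135
[532.74519542  85.01417376 116.10396621] [ 0.05164223  0.1147477   1.57178915  0.00248264  1.45447868 -1.46376482] [-0.98118551  0.82993244  0.9210263 ] [ 0.01443088  0.06996091 -0.02820272]
[[ 0.    -0.998  0.056]
 [ 0.002  0.056  0.998]
 [-1.    -0.     0.003]]
```

View pics/w4.png

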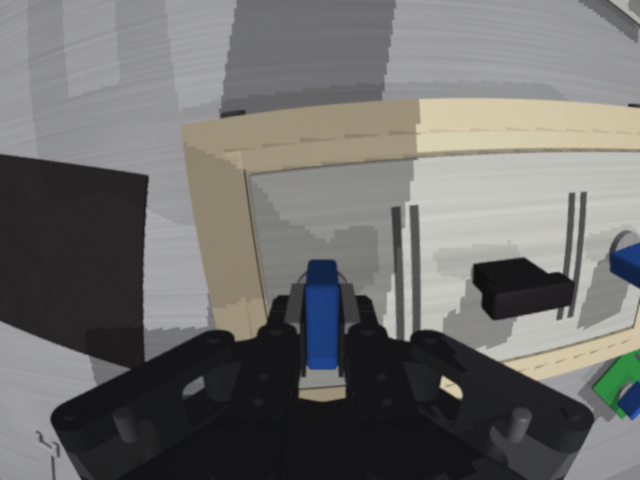

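The screw sits at about 1.475 rad relative to the cover (wing at (321,315), still held), and the cover is unmoved. Release, rise, and go to the left screw.

```bash
python3 -m inch '[0.4,0,0,0,0,0,0,0.2,0,0,0,0,0,0,0.2,0,0,0,0,0,0,0.2,0,0,25,0,0,0,0.2,0,0,60,0,0,0,0.2,0,0,80,0,0,0]' 30
python3 -m inch '[0,0,20,0,0,0,-0.18,-0.3,-2,45,0,0,0,-0.36,-0.6,-3,70,0,0,0,-0.54,-0.6,-4,95,0,0,0,-0.72,-0.6,-5,120,0,0,0,-0.9,-0.6,-6,145,0,0,0,-1.08,-0.6,-7,170,0,0,0,-1.26,-0.6,-7,170,0,0,0,-1.345]'
python3 -m inch '[-0.6,0,0,0,0,0,0,-0.6,0,0,0,0,0,0]'
python3 - <<'E'
from h import *
s=telemetry.state(); cv2.imwrite("pics/w5.png",imaging.grab_frame('wrist')); print(s['ee_pos'],s['q'],s['wrist_force'],s['ft_torque']); print(R.from_rotvec(s['eef_rot']).as_matrix().round(3));np.savez("w5.npz",p=s['ee_pos'],r=s['eef_rot'])
E
```

```text
time: 6.02
ee_pos: [533.4, 85.0, 198.2]
eef_rot: [-1.168, 1.231, 1.167]
wrist_force: [0.5, -0.5, -0.6]
finger_gap: 0.398
time: 7.02
ee_pos: [526.0, 256.7, 197.9]
eef_rot: [-0.135, 1.564, 0.131]
wrist_force: [0.5, -0.7, 0.3]
finger_gap: 0.799
time: 7.28
ee_pos: [526.0, 256.6, 197.7]
eef_rot: [-0.135, 1.564, 0.132]
wrist_force: [0.4, 0.8, 0.3]
finger_gap: 0.804
[525.98717484 256.59930614 197.73629074] [ 0.3587056   0.17319255  1.34116877 -0.00304367  1.62559319  0.18849469] [0.3928295  0.80176241 0.34000025] [ 0.00460306  0.01371412 -0.01739434]
[[ 0.003 -0.169  0.986]
 [-0.002  0.986  0.169]
 [-1.    -0.003  0.002]]
```

View pics/w5.png

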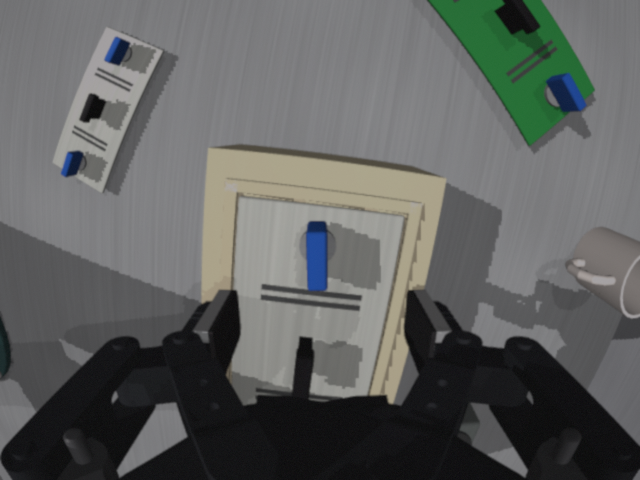

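The left wing (317,256) is parallel to the pads. Computing the offset at its mid height.

```bash
python3 - <<'E'
from h import *
z=np.load("w5.npz"); a=np.load("w1.npz")
im=cv2.imread("pics/w5.png"); m=cv2.inRange(cv2.cvtColor(im,cv2.COLOR_BGR2HSV),(105,120,50),(130,255,255))[200:300,290:350]
p=np.argwhere(m)[:,::-1].astype(np.float32)+[290,200]; c=p.mean(0); print(c,cv2.minAreaRect(p.astype(np.float32)))
print(plane(wray(c,z['p'],z['r']),126), tri([wray(c,z['p'],z['r']),wray((318.2,111.5),a['p'],a['r'])]))
E
```

```text
[316.59142212 256.01580135] ((316.0, 256.0), (68.0, 20.0), 90.0)
[523.88451775 253.3228145  126.        ] (array([523.8275731 , 255.20870266, 131.62845641]), [np.float64(0.19849101199192618), np.float64(0.1984910119917018)])
```

```bash
python3 -m inch '[-0.6,-1,-1,-35,0,0,0,-0.6,-2,-2,-60,0,0,0,-0.6,-2,-2,-82,0,0,0,-0.6,-2,-2,-82,0,0,0,0,-2,-2,-82,0,0,0,1,-2,-2,-82,0,0,0,1,-2,-2,-82,0,0,0,1,-2,-2,-82,0,0,0]' 30
python3 -m inch '[1,0,0,0,0,0,0,1,0,0,0,0,0,0]' 30
python3 - <<'E'
from h import *
s=telemetry.state(); cv2.imwrite("pics/w6.png",imaging.grab_frame('wrist')); print(s['q'][5])
E
```

```text
time: 8.32
ee_pos: [524.5, 254.6, 117.0]
eef_rot: [-0.135, 1.563, 0.132]
wrist_force: [-0.5, -0.1, 3.6]
finger_gap: 0.132
time: 8.57
ee_pos: [524.5, 254.6, 117.0]
eef_rot: [-0.135, 1.562, 0.132]
wrist_force: [-0.3, 0.2, 0.7]
finger_gap: 0.135
0.18705131715510417
```

View pics/w6.png

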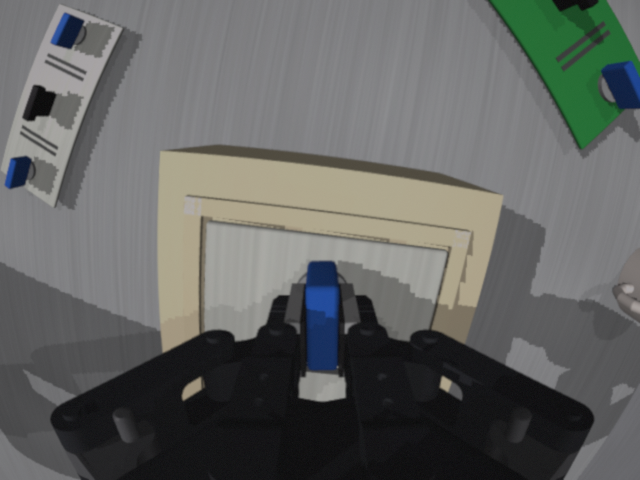

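The left wing (321,315) is held at about 0.13 rad. Turning by 1.34.

```bash
python3 -m inch '[1,0,0,0,0,0,0.17,1,0,0,0,0,0,0.34,1,0,0,0,0,0,0.51,1,0,0,0,0,0,0.68,1,0,0,0,0,0,0.85,1,0,0,0,0,0,1.02,1,0,0,0,0,0,1.19,1,0,0,0,0,0,1.34]' 30
python3 -m inch '[1,0,0,0,0,0,0,1,0,0,0,0,0,0]' 30
python3 - <<'E'
from h import *
s=telemetry.state();print(s['q'],s['wrist_force'],s['ft_torque']); print(R.from_rotvec(s['eef_rot']).as_matrix().round(3))
E
python3 -m inch '[0.4,0,0,0,0,0,0,0.2,0,0,0,0,0,0,0.2,0,0,0,0,0,0,0.2,0,0,25,0,0,0,0.2,0,0,60,0,0,0,0.2,0,0,90,0,0,0]' 30
```

```text
time: 9.62
ee_pos: [524.8, 255.0, 117.1]
eef_rot: [-1.166, 1.229, 1.168]
wrist_force: [1.2, 0.5, 0.2]
finger_gap: 0.131
time: 9.88
ee_pos: [524.8, 255.0, 117.1]
eef_rot: [-1.165, 1.23, 1.166]
wrist_force: [-0.3, -0.9, 0.3]
finger_gap: 0.136
[ 0.35343145  0.20601082  1.4651086   0.00306119  1.46568105 -1.15966339] [-0.32633936 -0.93312836  0.25221461] [-0.09165032 -0.0044179   0.04506177]
[[ 0.003 -0.998  0.058]
 [ 0.005  0.058  0.998]
 [-1.    -0.003  0.005]]
time: 10.62
ee_pos: [524.9, 255.0, 208.3]
eef_rot: [-1.164, 1.23, 1.166]
wrist_force: [0.7, -0.2, -0.3]
finger_gap: 0.4
```

Now going above the grip with jaws across x, to check both screws.

```bash
python3 -m inch '[0.2,0,-10,10,0,0,-0.18,0,1,-20,20,0,0,-0.36,-0.3,1,-35,30,0,0,-0.54,-0.6,2,-50,40,0,0,-0.72,-0.6,2,-60,40,0,0,-0.9,-0.6,3,-70,40,0,0,-1.08,-0.6,3,-80,40,0,0,-1.26,-0.6,4,-85,40,0,0,-1.44]'
python3 -m inch '[-0.6,0,0,0,0,0,-0.035,-0.6,0,0,0,0,0,-0.035,-0.6,0,0,0,0,0,-0.035]'
python3 - <<'E'
from h import *
s=telemetry.state(); cv2.imwrite("pics/w7.png",imaging.grab_frame('wrist')); print(s['ee_pos'],s['q'][5]);print(R.from_rotvec(s['eef_rot']).as_matrix().round(3)); np.savez("w7.npz",p=s['ee_pos'],r=s['eef_rot'])
im=cv2.imread("pics/w7.png"); h=cv2.cvtColor(im,cv2.COLOR_BGR2HSV)
for nm,m in (("blue",cv2.inRange(h,(105,120,50),(130,255,255))),("blk",cv2.inRange(im,(0,0,0),(35,35,35)))):
    k,l,st,c=cv2.connectedComponentsWithStats(m)
    for i in range(1,k):
        if 200<st[i,4]<3000 and abs(c[i][0]-320)<60:
            pts=np.argwhere(l==i)[:,::-1].astype(np.float32); print(nm,c[i],cv2.minAreaRect(pts),plane(wray(c[i],s['ee_pos'],s['eef_rot']),130))
E
```

```text
time: 11.62
ee_pos: [528.8, 169.5, 248.3]
eef_rot: [-0.054, 1.565, 0.049]
wrist_force: [0.1, -0.2, -0.5]
finger_gap: 0.803
time: 12.0
ee_pos: [528.8, 169.5, 248.3]
eef_rot: [-0.028, 1.566, 0.022]
wrist_force: [-0.6, 0.2, -0.4]
finger_gap: 0.8
[528.81230909 169.54474068 248.31678039] 0.17877252855668913
[[ 0.005 -0.031  0.999]
 [-0.004  1.     0.031]
 [-1.    -0.004  0.005]]
blue [318.41906874 112.01662971] ((318.2931213378906, 111.98277282714844), (52.40169906616211, 17.688690185546875), 4.763641834259033) [524.95874218 255.00478576 130.        ]
blue [320.92160279 332.63763066] ((321.4817199707031, 332.478515625), (44.25860595703125, 26.874143600463867), 4.573921203613281) [531.71231199  86.0880983  130.        ]
blk [319.65374332 232.62032086] ((319.5, 233.0), (54.0, 13.0), 90.0) [528.34490249 168.97346943 130.        ]
```

View pics/w7.png

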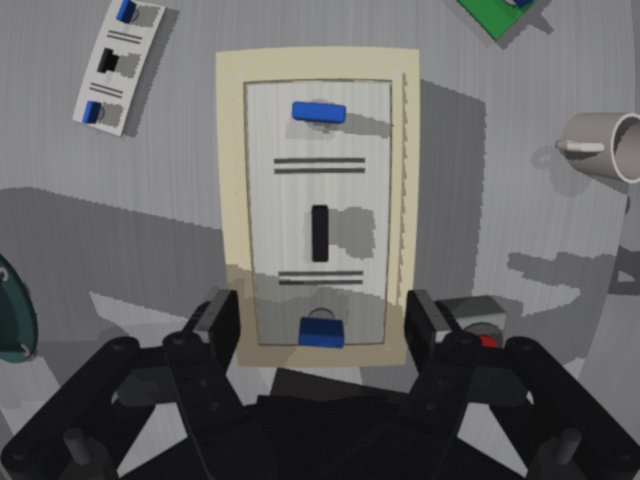

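Both wings now lie along x at (318,112) and (321,333), about 0.08 rad short of the stop, so both read loose. The grip is at (320,233). Descending to grasp it.

```bash
python3 -m inch '[-0.6,0,0,-45,0,0,0,-0.6,0,0,-80,0,0,0,-0.6,0,0,-110,0,0,0,-0.6,0,0,-136,0,0,0,-0.6,0,0,-136,0,0,0,0,0,0,-136,0,0,0,1,0,0,-136,0,0,0,1,0,0,-136,0,0,0]' 60
python3 -m inch '[1,0,0,0,0,0,0,1,0,0,0,0,0,0,1,0,0,0,0,0,0]' 60
python3 - <<'E'
from h import *
s=telemetry.state(); cv2.imwrite("pics/w8.png",imaging.grab_frame('wrist')); print(s['ee_pos'])
E
```

```text
time: 13.05
ee_pos: [529.3, 169.7, 113.7]
eef_rot: [-0.027, 1.564, 0.022]
wrist_force: [-10.5, -0.3, 4.2]
finger_gap: 0.162
time: 13.42
ee_pos: [528.9, 169.8, 113.8]
eef_rot: [-0.027, 1.565, 0.022]
wrist_force: [-2.3, 0.6, 1.3]
finger_gap: 0.126
[528.92843812 169.80586332 113.78660796]
```

View pics/w8.png

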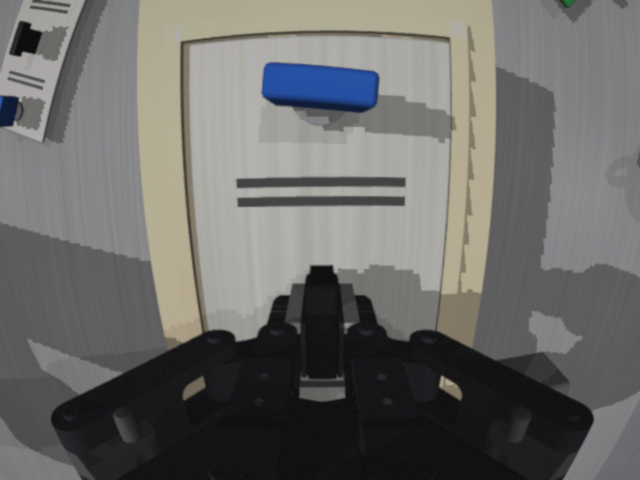

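The grip is held between the pads at (321,320). Lifting straight up.

```bash
python3 -m inch '[1,0,0,4,0,0,0,1,0,0,10,0,0,0,1,0,0,20,0,0,0,1,0,0,30,0,0,0,1,0,0,42,0,0,0,1,0,0,54,0,0,0,1,0,0,66,0,0,0,1,0,0,80,0,0,0]' 60
python3 -m inch '[1,0,0,0,0,0,0,1,0,0,0,0,0,0]' 60
python3 - <<'E'
from h import *
s=telemetry.state(); cv2.imwrite("pics/w9.png",imaging.grab_frame('wrist')); print(s['ee_pos'])
im=imaging.grab_frame('side'); cv2.imwrite("pics/s9.png",im)
im=imaging.grab_frame('scene'); cv2.imwrite("pics/c9.png",im)
cv2.imwrite("pics/s9b.png",cv2.hconcat([cv2.resize(cv2.imread("pics/s9.png")[130:430,220:520],(400,400)),cv2.resize(im[150:450,100:400],(400,400))]))
E
```

```text
time: 14.48
ee_pos: [528.8, 169.8, 194.6]
eef_rot: [-0.027, 1.565, 0.022]
wrist_force: [-0.9, -0.6, -3.6]
finger_gap: 0.134
time: 14.72
ee_pos: [528.7, 169.8, 194.4]
eef_rot: [-0.027, 1.565, 0.022]
wrist_force: [-0.7, 0.0, -4.5]
finger_gap: 0.13
[528.7102938  169.76471884 194.40999919]
```

View pics/s9b.png

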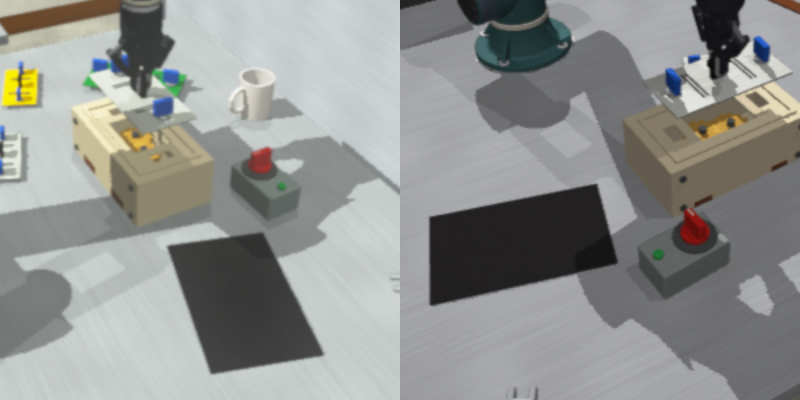

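View pics/w9.png

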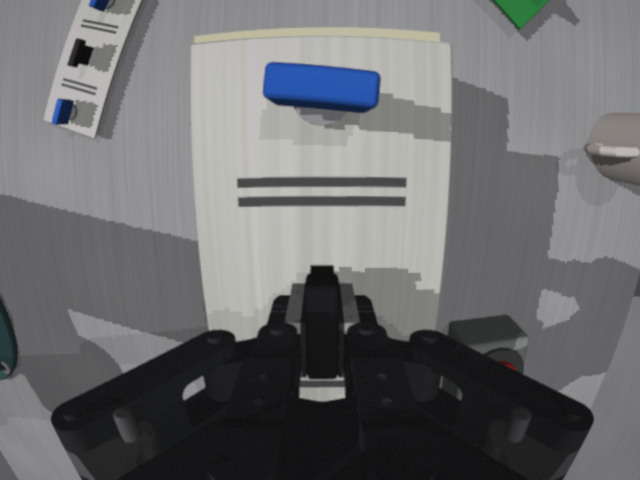

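The cover is held level above the gearbox, well clear of it. The whole mat is visible in both pictures, so I'll measure it properly by segmenting and projecting to z=4.

```bash
python3 - <<'E'
from h import *
for f,n,box in (("c9","scene",(100,270,290,385)),("s9","side",(330,295,480,420))):
    im=cv2.imread(f"pics/{f}.png"); x0,y0,x1,y1=box
    m=cv2.inRange(im[y0:y1,x0:x1],(0,0,0),(60,60,60))
    k,l,st,c=cv2.connectedComponentsWithStats(m); i=1+np.argmax(st[1:,4]); print(st[i])
    cnt=max(cv2.findContours((l==i).astype(np.uint8),0,1)[0],key=cv2.contourArea)[:,0]+[x0,y0]
    w=np.array([plane(ray(n,p),4)[:2] for p in cnt],np.float32)
    r=cv2.minAreaRect(w); print(n,r,np.round(cv2.boxPoints(r)).tolist(), cv2.contourArea(w))
E
```

```text
[  23   19  140   90 8470]
scene ((534.0089721679688, -200.06227111816406), (276.4971923828125, 179.387939453125), 75.96343994140625) [[413.0, -312.0], [587.0, -356.0], [655.0, -88.0], [481.0, -44.0]] 48248.95852297265
[  36   11   72   82 3457]
side ((551.7706298828125, -184.65560913085938), (232.48190307617188, 140.0462188720703), 76.11774444580078) [[456.0, -281.0], [592.0, -314.0], [648.0, -89.0], [512.0, -55.0]] 23561.66405166802
```

Scene gives a mat centre of (534,-200) and yaw -0.245. My hand-picked side corners gave (533,-203) and about -0.26; the side segmentation was cut off by shadow, so I'm discarding it. Moving dy≈-371, dx≈+5, turn ≈-0.28.

```bash
python3 -m inch '[1,0,-15,5,0,0,0,1,0,-50,5,0,0,-0.02,1,1,-90,5,0,0,-0.06,1,2,-130,5,0,0,-0.1,1,2,-170,5,0,0,-0.14,1,3,-210,5,0,0,-0.18,1,4,-250,5,0,0,-0.22,1,5,-290,5,0,0,-0.26]' 60
python3 -m inch '[1,0,-40,0,0,0,-0.01,1,0,-70,0,0,0,-0.02,1,0,-81,-5,0,0,-0.02,1,0,-81,-25,0,0,-0.02,1,0,-81,-50,0,0,-0.02,1,0,-81,-80,0,0,-0.02,1,0,-81,-110,0,0,-0.02,1,0,-81,-125,0,0,-0.02]' 60
python3 - <<'E'
from h import *
s=telemetry.state(); cv2.imwrite("pics/w10.png",imaging.grab_frame('wrist')); print(s['ee_pos'],s['wrist_force'],s['finger_gap']);print(R.from_rotvec(s['eef_rot']).as_matrix().round(3))
a=imaging.grab_frame('side');b=imaging.grab_frame('scene')
cv2.imwrite("pics/s10.png",cv2.hconcat([cv2.resize(a[200:440,300:540],(400,400)),cv2.resize(b[170:410,80:320],(400,400))]))
E
```

```text
time: 15.88
ee_pos: [532.8, -122.7, 198.9]
eef_rot: [0.177, 1.56, -0.185]
wrist_force: [0.0, -0.2, -5.0]
finger_gap: 0.126
time: 16.88
ee_pos: [531.3, -202.5, 71.4]
eef_rot: [0.194, 1.562, -0.198]
wrist_force: [-0.6, -0.7, -4.8]
finger_gap: 0.131
[ 531.33713809 -202.49019698   71.4177247 ] [-0.61852713 -0.70070579 -4.75322656] 0.13071637071068828
[[-0.001  0.247  0.969]
 [-0.003  0.969 -0.247]
 [-1.    -0.003 -0.   ]]
```

View pics/s10.png

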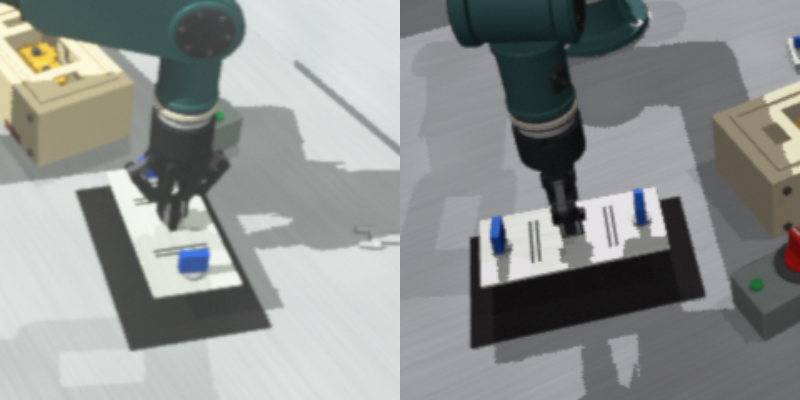

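View pics/w10.png

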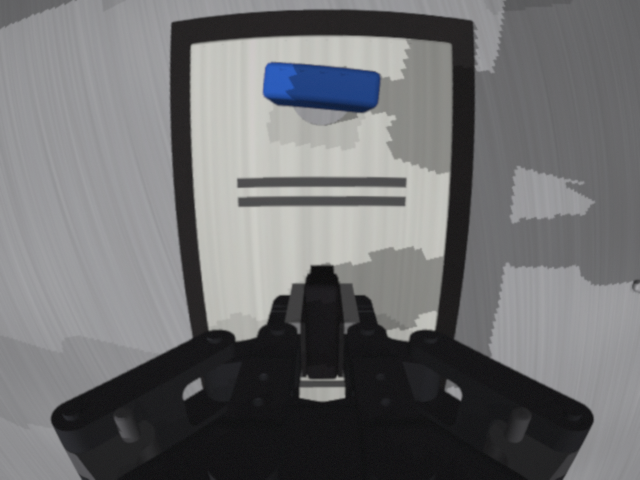

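The wrist view shows the mat edges (172 and 474) evenly around the plate (190 and 452), so it is centred and parallel. Lowering gently.

```bash
python3 -m inch '[1,1,0,-10,0,0,0,1,1,0,-20,0,0,0,1,1,0,-30,0,0,0,1,1,0,-35,0,0,0,1,1,0,-38,0,0,0,1,1,0,-39,0,0,0,1,1,0,-39,0,0,0]' 60
```

```text
time: 17.9
ee_pos: [533.6, -203.3, 34.6]
eef_rot: [0.193, 1.559, -0.2]
wrist_force: [-0.3, 0.5, -3.9]
finger_gap: 0.123
```

```bash
python3 -m inch '[1,0,1,-2,0,0,0,1,0,1,-3,0,0,0,1,0,1,-3,0,0,0]' 60; python3 -m inch '[1,0,0,-1,0,0,0,1,0,0,-2,0,0,0,1,0,0,-2,0,0,0]' 60
```

```text
time: 18.27
ee_pos: [533.5, -202.2, 31.5]
eef_rot: [0.193, 1.56, -0.2]
wrist_force: [-0.0, -0.8, -5.4]
finger_gap: 0.128
time: 18.65
ee_pos: [533.8, -202.4, 30.7]
eef_rot: [0.193, 1.559, -0.2]
wrist_force: [-2.3, 1.2, 4.4]
finger_gap: 0.13
```

The force changed sign, so the feet are on the mat at TCP z 30.7, as predicted. Releasing.

```bash
python3 -m inch '[0.6,0,0,0,0,0,0,0.3,0,0,0,0,0,0,0,0,0,0,0,0,0,-0.3,0,0,0,0,0,0,-0.3,0,0,0,0,0,0,-0.3,0,0,15,0,0,0,-0.3,0,0,50,0,0,0,-0.3,0,0,100,0,0,0]' 20
python3 -m inch '[-0.3,0,0,50,0,0,0,-0.3,0,0,100,0,0,0,-0.3,0,0,100,0,0,0]'
python3 - <<'E'
from h import *
s=telemetry.state(); cv2.imwrite("pics/w11.png",imaging.grab_frame('wrist')); print(s['ee_pos'],s['wrist_force'],s['finger_gap'])
a=imaging.grab_frame('side');b=imaging.grab_frame('scene')
cv2.imwrite("pics/s11.png",cv2.hconcat([cv2.resize(a[200:440,300:540],(400,400)),cv2.resize(b[170:410,80:320],(400,400))]))
im=cv2.imread("pics/w11.png"); h=cv2.cvtColor(im,cv2.COLOR_BGR2HSV)
k,l,st,c=cv2.connectedComponentsWithStats(cv2.inRange(h,(105,120,50),(130,255,255)))
for i in range(1,k):
    if st[i,4]>150: print(c[i],plane(wray(c[i],s['ee_pos'],s['eef_rot']),46), cv2.minAreaRect(np.argwhere(l==i)[:,::-1].astype(np.float32)))
E
```

```text
time: 19.65
ee_pos: [532.9, -202.0, 131.1]
eef_rot: [0.193, 1.561, -0.199]
wrist_force: [0.3, 0.1, 0.3]
finger_gap: 0.652
time: 20.02
ee_pos: [535.2, -203.1, 239.0]
eef_rot: [0.19, 1.549, -0.202]
wrist_force: [-0.3, -0.7, 0.4]
finger_gap: 0.65
[ 535.24582504 -203.09407356  239.02518061] [-0.30396456 -0.65964723  0.43151821] 0.6503303472768631
[316.5311284  116.56614786] [ 555.34173186 -119.46634241   46.        ] ((316.7411193847656, 116.6243667602539), (40.18333435058594, 13.109457015991211), 4.085616588592529)
[317.76623377 294.85137085] [ 513.72470141 -284.50529018   46.        ] ((317.9817199707031, 294.66461181640625), (35.66938781738281, 20.31940269470215), 6.340191841125488)
```

View pics/s11.png

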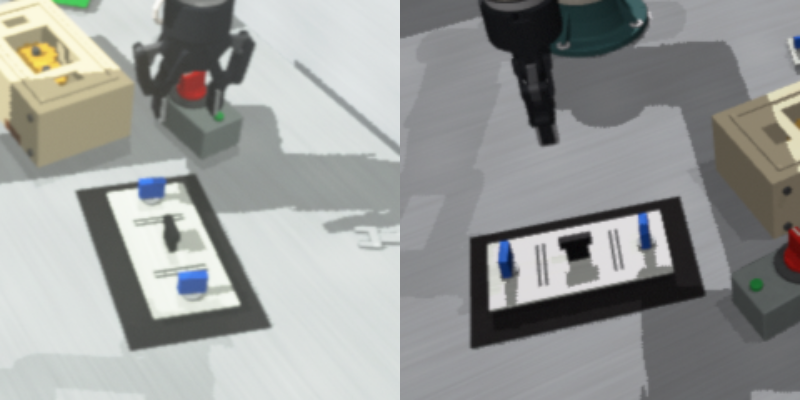

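View pics/w11.png

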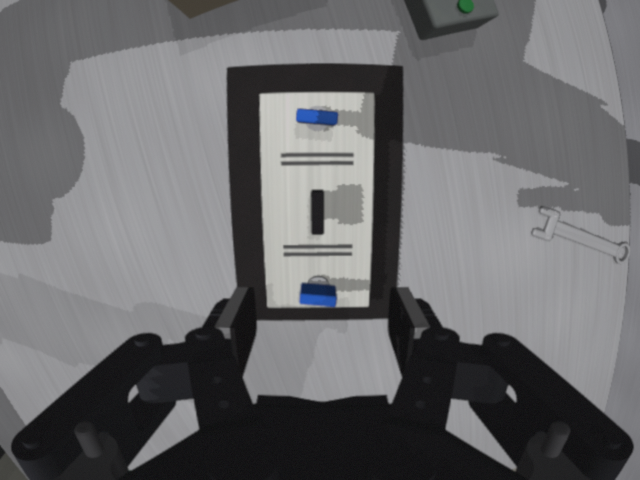

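The cover lies flat, centred and parallel on the mat. The wings at (317,117) and (318,295) are still crosswise, and the gripper is clear. Settling, then handing in.

```bash
python3 -m inch '[-0.3,0,0,0,0,0,0,-0.3,0,0,0,0,0,0,-0.3,0,0,0,0,0,0,-0.3,0,0,0,0,0,0]'
python3 -c "
from station import ctrl; print(ctrl.job_done())"
```

```text
time: 20.68
ee_pos: [532.5, -201.7, 230.5]
eef_rot: [0.194, 1.563, -0.199]
wrist_force: [0.8, 0.1, 0.4]
finger_gap: 0.652
the job is handed in; nothing more can be done
None
```

I loosened both thumbscrews, lifted the cover off by its black grip and set it down on the mat. The job was handed in at 20.7 s of the 64 s allowed; handing in reports no verdict.

- **Screws:** I turned the right one, then the left, and each ended about 1.48 rad anticlockwise. In the last wrist picture both wings still lie across the cover.
- **Cover on the mat:** It is flat and right way up. The midpoint of its two screws is at about (534.5, -202) mm, and the mat's centre measured (534, -200) mm. By eye it lies parallel to the mat's edges. The tool stood at 30.7 mm on touchdown, against 30.8 mm predicted, so the grip should be at the right height.
- **Robot:** The gripper is open about 200 mm above the mat, and the wrist force is near zero.
- **Dial:** Nothing came near it, and it looks unchanged in the last side view.

**Disagreements:**
- Scene and side pictures put the grip at 124 mm high, while the two wrist views gave 134 mm, matching the text. I used the wrist value.
- The automatic outline of the mat in the side picture was cut short by shadow. I discarded it and used the scene picture plus corners picked by hand.

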